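Open the key shutter and start the dust extractor

ROBOT

A 6-joint arm with a two-finger parallel gripper is mounted at the origin on a cart in front of the work surface, level with it; the furniture and walls round the work are solid. World frame = base frame: x ahead of the robot, y to its left, z up, the work surface at z = 0. Lengths are in m, angles in rad, forces in N, time in s.
With the tool pointing down it reaches from about 0.275 to 0.825 m from the base axis. Payload 5.2 kg.
Tool frame: the origin (TCP) lies on the centre line of the jaws, within the pads' length; the fingertips stand 19 mm ahead of it and the grasp point (between the pads) is the TCP; z points along the fingers, y is the line along which they close (so a half turn about z gives the same grasp; the last joint's range is limited). The gripper opens to 93 mm and grips with 3 to 60 N. Pads are 15 mm wide; open, the fingers measure 128 mm over their backs; the gripper's body (75 mm by 188 mm) begins 65 mm behind the grasp point.
Start: joints at [-0.203, 0.259, 1.535, -0, 1.348, -0.203], TCP at [0.55, 0, 0.205] pointing down, gripper open.
Joint ranges: [-3.14, 3.14], [-0.91, 2.08], [0.19, 2.58], [-1.22, 4.36], [0.22, 2.71], [-3.12, 3.12]. Speed limits (rad/s): [2.57, 2.57, 3.14, 3.14, 3.14, 3.14].

INTERFACE

Orientations are given as a 3x3 rotation matrix whose columns are the frame's x, y, z axes.
In Python, from cell import manip, eyes gives the robot as it stands.
- The arm moves only by the shell command python3 -m handwheel 'ROWS'. ROWS is JSON, a list of rows, each a list of 5 numbers: the shift along the tool's x, y, z scaled (see below), then the turn about the tool's z scaled (see below), then the closure, from 0 (fully open) to 1 (shut). In form: [[dx, dy, dz, yaw, hand], ...]. A call has 1 to 5 rows; each row is the pose to reach, as a shift and turn from the pose commanded when the call began, along the tool's axes at that moment, turning the shorter way round; what a row does not reach only later rows make up. The controller multiplies each number of a shift by 0.1 m and each number of a turn by 360 degrees. A row lasts 1/8 s, in which the tool goes at most 62.5 mm and 10.7 degrees, less where a joint would pass 70% of its speed; a pose out of reach is approached as far as the arm can. A call with a number of a shift or a turn outside -1 to 1 is refused whole. A call with a gripper value outside its range is refused whole. The fingers move at their own pace and stop on an object; the grip force is fixed at half the most. Time passes only in rows, so rows that repeat a pose let the fingers close. It gives the time, the measured TCP pose, the force, the opening and the grip force at its end, in the units of the state.
- manip.get_obs(): the state, without advancing time (a new reading comes with each control period).
- eyes.grab_frame(name): name is "scene" or "side" or "wrist"; returns the picture (420x560x3 uint8, red, green, blue); there is no depth.
- eyes.camera_info(name): a dict with "fx", "fy", "cx", "cy" (pixels), "xyz" and "orientation" of the camera in the world; the wrist camera has in their place "hand_eye" (4x4, takes a point from camera to tool coordinates, whose origin is the TCP and whose axes are the flange's). Camera axes: x right, y up, looking along -z (the intrinsics and any distortion apply to the point x, -y, -z); pixel columns grow to the right and rows downward; lengths in m; the calibration is good to about 2 mm. A picture is of the moment at which its call begins: read the wrist's pose just before it. camera_info takes no time and is no camera call.
- manip.close_job(): hands the job in; it is judged then, once.
The state is a dict: "t": time; "q": joint angles; "dq": joint speeds; "effort": joint torques, N m; "ee_pos": TCP position; "orientation": TCP orientation; "force": force on the tool from outside, world axes, zero at the start; "moment": the same for the moment, N m; "width": finger opening in m; "grasp_force": force on a finger pad.
Only numpy, scipy, OpenCV 4.12 (cv2) and the standard library are available. Lean on these libraries where they do the work, as an engineer would, in place of code of your own. Each camera call takes 0.05 s, during which the arm holds its last target. There are 200 camera calls.

TASK

Start the bench dust extractor from its control box: pinch the two blue release buttons of the latch block together so that the clear shutter springs fully open, then press the white, the yellow and the green key in that order, each right down and one at a time, letting each come back up. Keep off the red key, and leave the steel cup, the thread spool and the tack tin where they stand.

Things in the scene. Friction and masses are not known exactly. Their poses are not given: they have to be found in the camera images.
- console: fixed grey control box, x -95 to +105, y -129 to +129 mm, deck top at z 40 mm. Origin on the bench below the middle of the key row; x axis from front (latch block, nearest the robot) to rear, y left along the row, z up; it stands turned. Four round keys at x 0, y -75, -25, +25, +75 mm, under a clear shutter. Rails at y -120 and +120 (10 thick), x -40 to +102, top z 74 mm
- latch_mid (a point): middle of the black latch block on the deck, between the two release buttons: console frame (-65, 0, 63) mm. The block spans console x -80 to -50, y -17 to +17, top at z 82 mm
- release_left_face (a point): middle of the outer face of the blue release button on the left (console +y) side of the latch block: a ribbed tab 20 mm wide (x), 26 mm high (console z 50 to 76), standing 10 mm out of the block at rest; moves with the button. 54 mm over both faces at rest. Pinch from above, fingers closing along console y; the deck beside it is free
- release_right_face (a point): the same for the blue release button on the right (console -y) side
- release_left (a joint): travel of the left release button, m: 0 at rest (sprung out), 0.008 fully in (about 1.6 N at the start, 5 N fully in). The shutter is let go only while both release buttons are in by more than 0.004 at the same time
- release_right (a joint): the same for the right release button
- shutter_edge (a point): middle of the top-front bar of the clear shutter, console (-32, 0, 68) mm when shut. The shutter is a clear pane in an aluminium frame, 67 (x) x 228 (y) mm, its top at console z = 71 mm, lying over all four keys when shut (console x -32 to +35)
- shutter (a joint): shutter position, m: 0 shut and latched, 0.066 fully open. When both release buttons are in, a spring drives it open to the rear (console +x) in about half a second and holds it open, its front edge then at console x = +34 mm, leaving the keys free
- key_white_top (a point): middle of the top of the white key: round, 26 mm across, in a black collar 42 mm across; top at console z = 62 mm at rest, 10 mm above the collar. Moves with the key. Which of the four places of the row the key has differs from run to run; neighbours are 50 mm apart
- key_white (a joint): travel of the white key, m: 0 at rest, grows as pressed down, 0.006 fully down (1.2 N at the start, 4 N fully down); springs back
- told_white (a joint): hidden contact under the white key, m: 0 until the key is pressed, carried down with the key beyond its first 1 mm (0.005 after a full press) and stays there when the key comes back up: above 0.0035 the press is registered
- key_yellow_top (a point): middle of the top of the yellow key: round, 26 mm across, in a black collar 42 mm across; top at console z = 62 mm at rest, 10 mm above the collar. Moves with the key. Which of the four places of the row the key has differs from run to run; neighbours are 50 mm apart
- key_yellow (a joint): travel of the yellow key, m: 0 at rest, grows as pressed down, 0.006 fully down (1.2 N at the start, 4 N fully down); springs back
- told_yellow (a joint): hidden contact under the yellow key, m: 0 until the key is pressed, carried down with the key beyond its first 1 mm (0.005 after a full press) and stays there when the key comes back up: above 0.0035 the press is registered
- key_green_top (a point): middle of the top of the green key: round, 26 mm across, in a black collar 42 mm across; top at console z = 62 mm at rest, 10 mm above the collar. Moves with the key. Which of the four places of the row the key has differs from run to run; neighbours are 50 mm apart
- key_green (a joint): travel of the green key, m: 0 at rest, grows as pressed down, 0.006 fully down (1.2 N at the start, 4 N fully down); springs back
- told_green (a joint): hidden contact under the green key, m: 0 until the key is pressed, carried down with the key beyond its first 1 mm (0.005 after a full press) and stays there when the key comes back up: above 0.0035 the press is registered
- key_red_top (a point): middle of the top of the red key: round, 26 mm across, in a black collar 42 mm across; top at console z = 62 mm at rest, 10 mm above the collar. Moves with the key. Which of the four places of the row the key has differs from run to run; neighbours are 50 mm apart
- key_red (a joint): travel of the red key, m: 0 at rest, grows as pressed down, 0.006 fully down (1.2 N at the start, 4 N fully down); springs back
- steel_cup: small open steel cup, 62 mm across, 42 mm high, loose on the bench, a bystander; origin at the centre of its underside
- spool: wooden spool of blue thread, 35 mm across, 42 mm high, loose on the bench, a bystander; origin at the centre of its underside
- tack_tin: round brass-coloured tin of tacks, 65 mm across, 19 mm high, loose on the bench, a bystander; origin at the centre of its underside

How it is judged:
On the way, in this order (a step that is already met when the one before it is completed fails the run):
1. the shutter is open, let go by pinching both release buttons (value of joint shutter above 0.06 m), for 0.2 s.
2. the white key has been pressed down (value of joint told_white above 0.0035 m), for 0.05 s.
3. the yellow key has been pressed down (value of joint told_yellow above 0.0035 m), for 0.05 s.
4. the green key has been pressed down (value of joint told_green above 0.0035 m), for 0.05 s.
At the end, for the whole second after the job is handed in: Shutter open (over 60 of 66 mm); white, yellow and green keys each pressed at least 4.5 of 6 mm, and all four keys (within 1.5 mm) and both release buttons (within 2 mm) back out; cup, spool and tin at rest, upright, within 20 mm of where they stood (value of joint shutter above 0.06 m and value of joint each of told_white, told_yellow, told_green above 0.0035 m and value of joint each of key_white, key_yellow, key_green, key_red below 0.0015 m and value of joint each of release_left, release_right below 0.002 m and linear speed of each of steel_cup, spool, tack_tin below 0.02 m/s); the robot touches nothing.
It fails at once if the red key is pressed (more than 2.5 mm) (value of joint key_red above 0.0025 m).
It fails at once if the yellow or green key is pressed before its turn (order white, yellow, green) ((value of joint told_yellow above 0.003 m and value of joint told_white below 0.003 m) or (value of joint told_green above 0.003 m and value of joint told_yellow below 0.003 m)).
It fails at once if two keys are down at the same time (both more than 2.5 mm) (value of joint each of key_yellow, key_white above 0.0025 m or value of joint each of key_green, key_white above 0.0025 m or value of joint each of key_green, key_yellow above 0.0025 m or value of joint each of key_red, key_white above 0.0025 m or value of joint each of key_red, key_yellow above 0.0025 m or value of joint each of key_red, key_green above 0.0025 m).
It fails at once if the cup, the spool or the tin is moved more than 20 mm or tipped (distance of any of steel_cup, spool, tack_tin from where it was at the start of the episode above 0.02 m or angle between any of steel_cup, spool, tack_tin's own z axis and vertical above 0.35 rad).
It also fails if it takes over 51 s, if anything falls off the work surface, if the arm or the gripper's body presses on something with over 40 N, if the wrist force passes 120 N, or if a joint passes its speed limit or range.

## Working session

There is one attempt and no reset: what is moved stays moved. The work goes in short steps, Python scripts to look and compute and a shell command to move; the robot and the scene stay as the last step left them, time stands still between calls to the robot, and variables do not carry over. Pictures are saved under pics/ and viewed, at most 10 in all, crops included, and the job is handed in when it is done.

```bash
mkdir -p pics; ls
python3 - <<'E'
from cell import manip, eyes
import cv2, numpy as np
s=manip.get_obs(); print({k:np.round(s[k],4).tolist() for k in s})
ims=[]
for n in ["scene","side","wrist"]:
    print(n,eyes.camera_info(n)); im=eyes.grab_frame(n)[:,:,::-1]; cv2.imwrite(f"pics/{n}0.png",im)
E
```

```text
pics
{'t': 0.0, 'q': [-0.2028, 0.2593, 1.5361, -0.0, 1.348, -0.2028], 'dq': [-0.0, 0.0001, -0.0018, 0.0012, 0.0003, -0.0016], 'effort': [0.0002, -43.7298, -28.4005, 0.072, 0.0412, -0.0001], 'ee_pos': [0.5494, 0.0001, 0.2043], 'orientation': [[-0.0, 1.0, -0.0018], [1.0, 0.0, 0.0003], [0.0003, -0.0018, -1.0]], 'force': [-1.0555, -0.6075, -0.827], 'moment': [-0.0132, 0.0145, 0.0051], 'grasp_force': 0.0, 'width': 0.093}
scene {'fx': 406.55660767822604, 'fy': 406.55660767822604, 'cx': 285.08578688384364, 'cy': 209.63390542111736, 'xyz': array([0.19748619, 0.6258189 , 0.5661667 ]), 'orientation': array([[-0.8667887 ,  0.3170949 , -0.38487422],
       [-0.49811374, -0.51392124,  0.69840365],
       [ 0.0236652 ,  0.79707954,  0.60341045]])}
side {'fx': 530.155071714053, 'fy': 530.155071714053, 'cx': 278.5697988904886, 'cy': 207.24773270631488, 'xyz': array([ 0.05871826, -0.66701718,  0.51138023]), 'orientation': array([[ 0.85709716,  0.22840524, -0.46175265],
       [-0.51492676,  0.40651127, -0.75471784],
       [ 0.01532615,  0.88463531,  0.46603163]])}
wrist {'fx': 342.8031712831627, 'fy': 342.8031712831627, 'cx': 275.5891190458285, 'cy': 213.94929040750256, 'hand_eye': array([[-5.22648158e-04,  9.68701158e-01,  2.48229316e-01,
         6.77390295e-02],
       [ 9.99999848e-01,  4.62334520e-04,  3.01270193e-04,
        -1.46368602e-03],
       [ 1.77075803e-04,  2.48229435e-01, -9.68701252e-01,
        -1.80302378e-01],
       [ 0.00000000e+00,  0.00000000e+00,  0.00000000e+00,
         1.00000000e+00]])}
```

View pics/scene0.png

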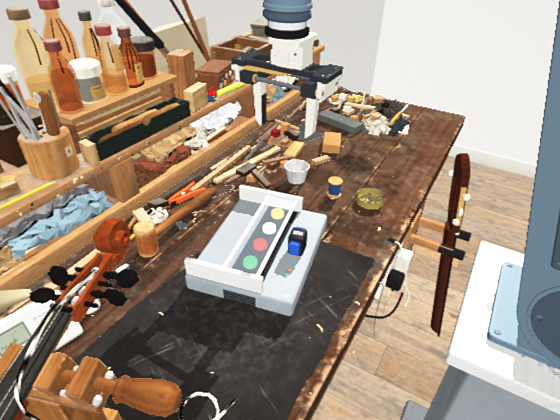

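View pics/side0.png

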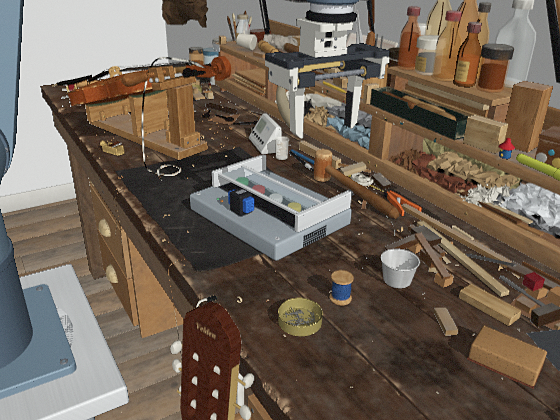

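View pics/wrist0.png

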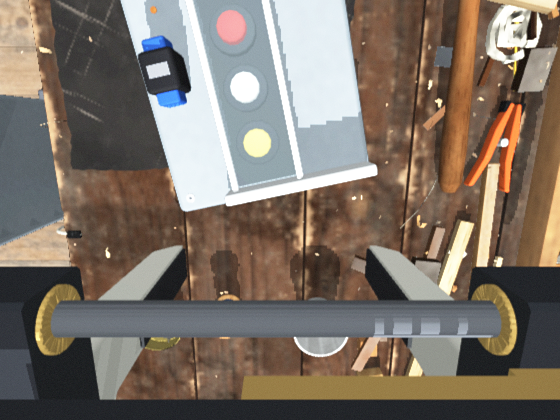

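The scene view shows the console with the keys in the order green (250,262), red (260,244), white (269,228), yellow (277,213), and the blue latch at (297,240). The side view shows the cup, spool and tin on the robot's right of the console. The wrist view shows red (231,26), white (245,87) and yellow (257,142), with the latch at (163,72). Next I triangulate these.

```bash
cat > h.py <<'E'
from cell import manip, eyes
import cv2, numpy as np
def cam(n,s):
    i=eyes.camera_info(n)
    if n=="wrist":
        H=i["hand_eye"];R=np.array(s["orientation"]);return i,R@H[:3,:3],np.array(s["ee_pos"])+R@H[:3,3]
    return i,np.array(i["orientation"]),np.array(i["xyz"])
def ray(c,px):
    i,R,p=c
    d=R@np.array([(px[0]-i["cx"])/i["fx"],-(px[1]-i["cy"])/i["fy"],-1]);return p,d/np.linalg.norm(d)
def onz(c,px,z):
    p,d=ray(c,px);return p+d*(z-p[2])/d[2]
def tri(rs):
    A=sum(np.eye(3)-np.outer(d,d) for p,d in rs);b=sum((np.eye(3)-np.outer(d,d))@p for p,d in rs)
    x=np.linalg.solve(A,b);return x,[np.linalg.norm((np.eye(3)-np.outer(d,d))@(x-p))*1000 for p,d in rs]
HSV={"red":((168,70,80),(179,255,255),(0,70,80),(6,255,255)),"yellow":((22,60,110),(34,255,255)),"green":((50,60,60),(85,255,255)),"blue":((105,150,50),(125,255,255)),"white":((0,0,205),(179,30,255))}
def blobs(im,col,roi,amin=15):
    x0,y0,x1,y1=roi;h=cv2.cvtColor(im[y0:y1,x0:x1],cv2.COLOR_BGR2HSV);r=HSV[col]
    m=cv2.inRange(h,r[0],r[1])
    if len(r)>2:m|=cv2.inRange(h,r[2],r[3])
    n,_,st,ce=cv2.connectedComponentsWithStats(m)
    return [(int(st[k][4]),(ce[k]+[x0,y0]).round(1).tolist(),st[k][2:4].tolist()) for k in np.argsort(-st[1:,4])+1 if st[k][4]>=amin]
E
python3 - <<'E'
from h import *
R={"scene":dict(green=(238,253,262,271),red=(250,235,270,253),white=(261,221,278,236),yellow=(269,206,287,221),blue=(285,222,312,262)),
"side":dict(green=(220,160,310,212),red=(220,160,310,212),white=(266,188,286,212),yellow=(280,195,310,218),blue=(222,185,262,218)),
"wrist":dict(red=(205,0,260,50),white=(228,68,264,106),yellow=(235,120,280,165),blue=(130,25,195,115))}
for n in R:
    im=cv2.imread(f"pics/{n}0.png")
    for c in R[n]: print(n,c,blobs(im,c,R[n][c])[:3])
a=cv2.imread("pics/scene0.png")[175:320,180:335];b=cv2.imread("pics/side0.png")[145:265,180:360]
a=cv2.resize(a,(430,400),interpolation=2);b=cv2.resize(b,(0,0),fx=2,fy=2)
o=np.zeros((400,800,3),np.uint8);o[:,:430]=a;o[:240,440:800]=b;cv2.imwrite("pics/c0.png",o)
E
```

```text
scene green [(171, [249.9, 261.8], [15, 14])]
scene red [(146, [259.7, 243.9], [14, 13])]
scene white [(143, [268.8, 227.8], [14, 13])]
scene yellow [(121, [277.0, 213.2], [13, 11])]
scene blue [(157, [294.1, 247.3], [13, 16])]
side green [(65, [242.8, 180.1], [13, 8])]
side red [(69, [259.4, 188.2], [12, 9])]
side white []
side yellow [(83, [294.9, 206.1], [13, 9])]
side blue [(166, [248.1, 204.2], [12, 18]), (31, [229.7, 194.4], [8, 15])]
wrist red [(759, [231.0, 26.4], [29, 34])]
wrist white [(743, [244.5, 86.8], [30, 32])]
wrist yellow [(117, [257.4, 143.9], [28, 28])]
wrist blue [(387, [171.3, 97.8], [30, 18]), (308, [155.3, 43.3], [30, 16])]
```

View pics/c0.png

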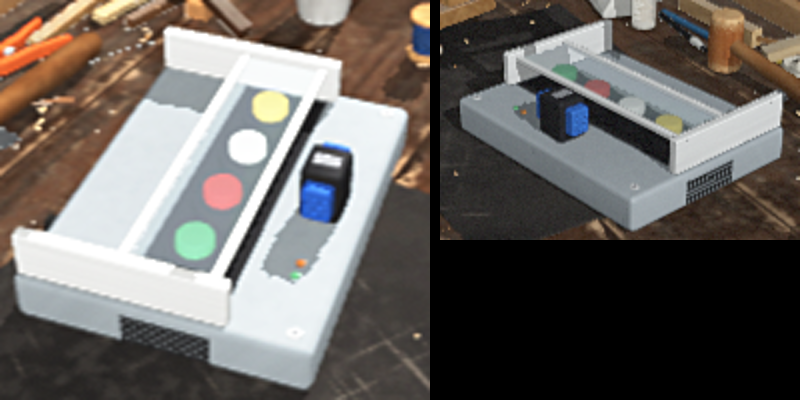

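The crop shows all four keys clear under the shutter in the scene view. In the side view the front bar partly hides them. I triangulate from scene and wrist.

```bash
cat > fit.py <<'E'
from h import *
s=manip.get_obs();C={n:cam(n,s) for n in("scene","side","wrist")}
K=dict(green=[(0,249.9,261.8)],red=[(0,259.7,243.9),(2,231,26.4)],white=[(0,268.8,227.8),(2,244.5,86.8)],yellow=[(0,277,213.2),(2,257.4,143.0)])
N=["scene","side","wrist"]
for k,v in K.items():
    if len(v)>1: print(k,*[np.round(x*1000,1) for x in tri([ray(C[N[a]],(x,y)) for a,x,y in v])])
    print("  at z62:",[np.round(onz(C[N[a]],(x,y),.062)*1000,1) for a,x,y in v])
print("left btn",tri([ray(C["wrist"],(155.3,43.3)),ray(C["scene"],(294.1,247.3))]))
print("right btn",tri([ray(C["wrist"],(171.3,97.8)),ray(C["side"],(248.1,204.2))]))
# pose from keys
Y=dict(yellow=-75,white=-25,red=25,green=75)
P=[];T=[]
for k,v in K.items():
    P.append(np.mean([onz(C[N[a]],(x,y),.062)[:2] for a,x,y in v],0));T.append([0,Y[k]/1000])
P=np.array(P);T=np.array(T)
z=(P-P.mean(0))@[1,1j];w=(T-T.mean(0))@[1,1j];r=(z*w.conj()).sum()/(abs(w)**2).sum()
th=np.angle(r);o=P.mean(0)-abs(1)*np.array([[np.cos(th),-np.sin(th)],[np.sin(th),np.cos(th)]])@T.mean(0)
print("scale",abs(r),"yaw",np.degrees(th),"origin",o*1000)
M=np.array([[np.cos(th),-np.sin(th)],[np.sin(th),np.cos(th)]])
print("res",((P-o)@M-T)*1000)
print("latch",o+M@[-.065,0])
for n,p in dict(scene=(385,0),).items(): pass
for nm,px in dict(cup=(400,278),spool=(341,303),tin=(300,330)).items(): print(nm,onz(C["side"],px,0)*1000)
E
python3 fit.py
```

```text
at z62: [array([496.1, 206. ,  62. ])]
red [509.7 152.1  56.3] [0.6 0.6 0.6 ... 0.6 0.6 0.6]
  at z62: [array([506.8, 157.7,  62. ]), array([509.9, 150.3,  62. ])]
white [520.3 102.7  55.8] [0.6 0.6 0.6 ... 0.6 0.6 0.6]
  at z62: [array([516.9, 109.4,  62. ]), array([520.3, 101.7,  62. ])]
yellow [531.2  52.8  54.8] [0.7 0.7 0.7 ... 0.7 0.7 0.7]
  at z62: [array([527.1,  61.3,  62. ]), array([531.1,  52.8,  62. ])]
left btn (array([0.44573645, 0.13645597, 0.06604532]), [np.float64(0.35874145595494367), np.float64(0.3587414559547947)])
right btn (array([0.4567091 , 0.09154735, 0.06662406]), [np.float64(0.9669487948689591), np.float64(0.9669487948689998)])
scale 1.0142438948984038 yaw 12.423287314400378 origin [513.01597366 130.64926582]
res [[-0.29956274  2.20654611]
 [ 0.43312321 -1.18499156]
 [ 0.03244181 -0.68868148]
 [-0.16600228 -0.33287306]]
latch [0.44953795 0.11666567]
cup [ 611.50075027 -153.92518085    0.        ]
spool [ 486.03897504 -158.37599423    0.        ]
tin [ 397.11022472 -178.87836577    0.        ]
```

Wrist view alone gives key spacing of 49.9 and 49.7 mm, which matches 50, with a yaw of 12.3° and origin near (515,126). The latch is at about (451.5,113), z 66, which agrees with the button triangulation. I move above it, turn, and then look again from closer.

```bash
python3 -m handwheel '[[0.5,-0.5,0,0.0297,0],[1,-0.98,0,0.0594,0],[1,-0.98,0,0.089,0],[1,-0.98,0,0.1187,0],[1,-0.98,0,0.148,0]]'; python3 -m handwheel '[[0,0,0.15,0.0297,0],[0,0,0.3,0.0594,0],[0,0,0.3,0.068,0],[0,0,0.3,0.068,0]]'
python3 - <<'E'
from h import *
s=manip.get_obs(); print(s["t"],s["ee_pos"],s["orientation"],s["force"])
im=eyes.grab_frame("wrist")[:,:,::-1]; cv2.imwrite("pics/w1.png",im)
E
```

```text
t: 0.78
ee_pos: [0.4515, 0.1004, 0.2051]
orientation: [[0.805, 0.594, -0.0], [0.594, -0.805, -0.0], [-0.0, -0.0, -1.0]]
force: [-0.6, -0.0, -0.2]
width: 0.0925
grasp_force: 0.0
t: 1.27
ee_pos: [0.4518, 0.1, 0.1749]
orientation: [[0.977, 0.213, -0.001], [0.213, -0.977, 0.0], [-0.001, -0.0, -1.0]]
force: [-0.0, -0.1, -0.8]
width: 0.0929
grasp_force: 0.0
1.275 [0.45176019 0.10003414 0.17485265] [[ 9.77137727e-01  2.12605977e-01 -7.49196674e-04]
 [ 2.12606058e-01 -9.77137996e-01  2.88231415e-05]
 [-7.25940564e-04 -1.87447930e-04 -9.99999719e-01]] [-0.01493744 -0.13148151 -0.79703977]
```

View pics/w1.png

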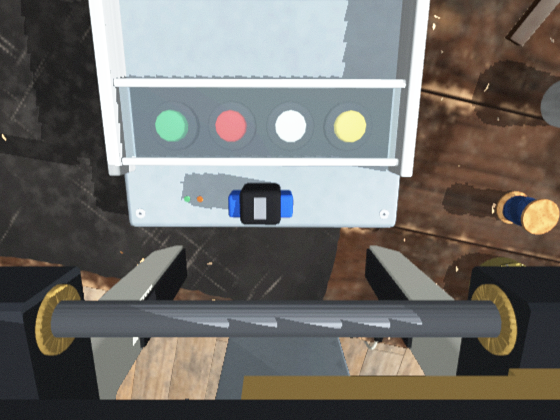

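The view now shows the whole console aligned with the tool: green (171,126), red (231,126), white (290,126), yellow (350,126), and the latch at (261,204). I measure again and triangulate against the first wrist view.

Run:
```python
from h import *
s=manip.get_obs();c=cam("wrist",s);im=cv2.imread("pics/w1.png")
i=eyes.camera_info("wrist");H=i["hand_eye"];R0=np.array([[0,1,-.0018],[1,0,.0003],[.0003,-.0018,-1]])
c0=(i,R0@H[:3,:3],np.array([.5494,.0001,.2043])+R0@H[:3,3])
k={}
for n,r,o in [("green",(145,100,198,152),None),("red",(205,100,258,152),(231,26.4)),("white",(272,107,310,146),(244.5,86.8)),("yellow",(325,100,376,152),(257.4,143))]:
    b=blobs(im,n,r)[0];p=onz(c,b[1],.062);k[n]=p;print(n,b,p*1000, tri([ray(c,b[1]),ray(c0,o)])[0]*1000 if o else "")
bl=blobs(im,"blue",(220,175,305,230));print(bl)
bl=sorted(bl[:2],key=lambda b:b[1][0])
m=0
for b,o in zip(bl,[(155.3,43.3),(171.3,97.8)]):
    t=tri([ray(c,b[1]),ray(c0,o)])[0];print("btn",t*1000);m=m+t/2
d=k["green"]-k["yellow"];a=np.arctan2(-d[0],d[1]);print("yaw",np.degrees(a),np.linalg.norm(d))
o=(k["green"]+k["yellow"]+k["red"]+k["white"])/4;ex=np.array([np.cos(a),np.sin(a),0]);L=o-.065*ex
print("origin",o,"latch",L,"btnmid",m)
R=np.array(s["orientation"])
for q in(L,m):print("tool shift",R.T@(q-s["ee_pos"])*1000)
print("tool yaw err",np.degrees(np.arctan2(R[1,0],R[0,0])-a))
```

```text
green (838, [171.1, 125.3], [33, 32]) [499.50371079 198.58032927  62.        ] 
red (744, [230.4, 125.4], [31, 31]) [509.87523941 150.57914601  62.        ] [509.85552712 152.33726156  49.54099247]
white (769, [290.2, 125.7], [31, 32]) [520.18277559 102.11742895  62.        ] [520.64396646 101.85283372  50.05320152]
yellow (787, [349.7, 125.9], [32, 32]) [530.52210818  53.88626775  62.        ] [531.60024405  50.98094118  46.66723455]
[(318, [285.8, 203.8], [13, 26]), (286, [234.3, 203.8], [13, 26])]
btn [446.50945756 135.21658637  65.48278663]
btn [455.17311595  91.34909666  60.6051051 ]
yaw 12.099499669569914 0.1479814597037931
origin [0.51502096 0.12629079 0.062     ] latch [0.45146493 0.11266614 0.062     ] btnmid [0.45084129 0.11328284 0.06304395]
tool shift [  2.28516608 -12.44073875 113.05968375]
tool shift [  1.80712043 -13.17634703 112.01592868]
tool yaw err 0.21616939672867347
```

Two views agree on the latch to 1 mm, at (451,113), z about 63. Going down with the jaws open.

```bash
python3 -m handwheel '[[0.02,-0.128,0.2,0,0],[0.02,-0.128,0.5,0,0],[0.02,-0.128,0.8,0,0],[0.02,-0.128,0.8,0,0]]'; python3 -m handwheel '[[0,0,0.1,0,0],[0,0,0.2,0,0],[0,0,0.27,0,0],[0,0,0.27,0,0],[0,0,0.27,0,0]]'
python3 - <<'E'
from h import *
a=eyes.grab_frame("wrist")[:,:,::-1];b=cv2.resize(eyes.grab_frame("side")[130:250,170:330,::-1],(400,300))
o=np.zeros((600,400,3),np.uint8);o[:300]=cv2.resize(a,(400,300));o[300:]=b;cv2.imwrite("pics/w2.png",o)
E
```

```text
t: 1.82
ee_pos: [0.4494, 0.113, 0.0936]
orientation: [[0.977, 0.213, -0.005], [0.213, -0.977, -0.0], [-0.005, -0.001, -1.0]]
force: [-0.4, -0.9, -0.5]
width: 0.0932
grasp_force: 0.0
t: 2.45
ee_pos: [0.4515, 0.113, 0.0684]
orientation: [[0.977, 0.212, 0.0], [0.212, -0.977, -0.0], [0.0, 0.0, -1.0]]
force: [0.6, 0.4, -0.4]
width: 0.0931
grasp_force: 0.0
```

View pics/w2.png

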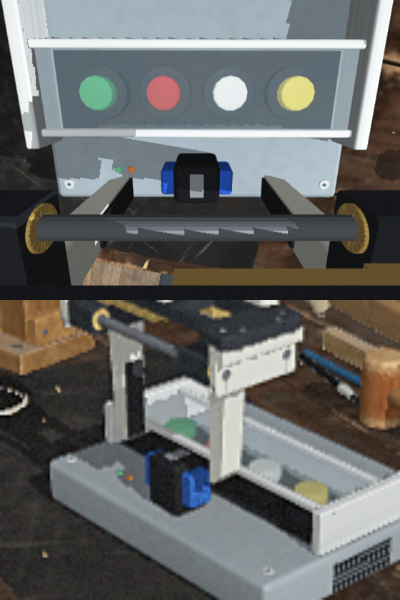

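The wrist view (top) has the latch between the fingers. In the side view the right finger's tip shows near (225,480) in the crop, and it may sit further back than the button. I check this by projecting the expected fingertip.

Run:
```python
from h import *
s=manip.get_obs();R=np.array(s["orientation"]);p=np.array(s["ee_pos"])
for n in("side","wrist","scene"):
    i,Rc,pc=cam(n,s)
    def pr(x):
        v=Rc.T@(x-pc);u=np.array([i["cx"]-i["fx"]*v[0]/v[2],i["cy"]+i["fy"]*v[1]/v[2]]);return u.round(0).tolist(),(((u-[170,130])*2.5).round().tolist() if n=="side" else (u*400/560).round().tolist())
    for nm,y,z in(("tip R inner",.0465,.019),("tip R outer",.064,.019),("btn R mid",.027,.005),("tip L inner",-.0465,.019)):
        print(n,nm,pr(p+R@[0,y,z]))
    if n!="wrist":
        im=eyes.grab_frame(n)[:,:,::-1]
        print(blobs(im,"blue",(222,185,262,218) if n=="side" else (285,222,312,262)))
        if n=="scene":
            cv2.imwrite("pics/s3.png",cv2.resize(im[170:290,220:380],(640,480)))
```

```text
side tip R inner ([256.0, 217.0], [216.0, 218.0])
side tip R outer ([263.0, 221.0], [232.0, 227.0])
side btn R mid ([249.0, 207.0], [198.0, 192.0])
side tip L inner ([224.0, 200.0], [136.0, 174.0])
[(156, [247.8, 204.4], [11, 17]), (26, [228.9, 195.5], [4, 14])]
wrist tip R inner ([351.0, 239.0], [251.0, 171.0])
wrist tip R outer ([380.0, 239.0], [271.0, 171.0])
wrist btn R mid ([322.0, 247.0], [230.0, 176.0])
wrist tip L inner ([199.0, 239.0], [142.0, 171.0])
scene tip R inner ([304.0, 230.0], [217.0, 165.0])
scene tip R outer ([306.0, 225.0], [219.0, 161.0])
scene btn R mid ([302.0, 231.0], [215.0, 165.0])
scene tip L inner ([290.0, 262.0], [207.0, 187.0])
[(62, [296.6, 249.2], [12, 14])]
```

View pics/s3.png

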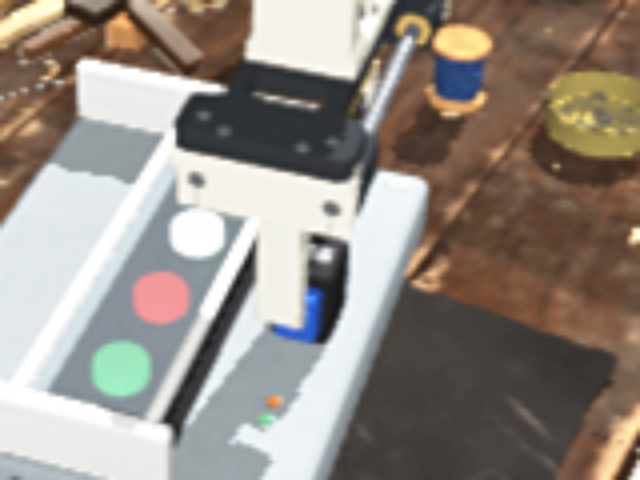

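The fingertip in the scene crop is at (283,322), 12 px above where the stated 19 mm puts it. The side view shows the same, so the tips seem to be higher than expected. I triangulate the left tip.

Run:
```python
from h import *
s=manip.get_obs();R=np.array(s["orientation"]);p=np.array(s["ee_pos"])
C=[cam(n,s) for n in("scene","side","wrist")]
x,e=tri([ray(C[0],(290.7,250.5)),ray(C[1],(215,186))]);print("left tip",x*1000,e[:2],"tool",R.T@(x-p)*1000)
im=eyes.grab_frame("side")[:,:,::-1];im2=eyes.grab_frame("wrist")[:,:,::-1]
o=np.zeros((560,800,3),np.uint8);o[:280]=cv2.resize(im[150:227,190:410],(800,280));o[280:]=cv2.resize(im2[180:320,80:480],(800,280))
cv2.imwrite("pics/w4.png",o)
```

```text
left tip [432.48951865 166.03832484  81.69466981] [np.float64(6.166374882989748), np.float64(6.166374882989722)] tool [ -7.27653531 -55.90503019 -13.27853632]
```

View pics/w4.png

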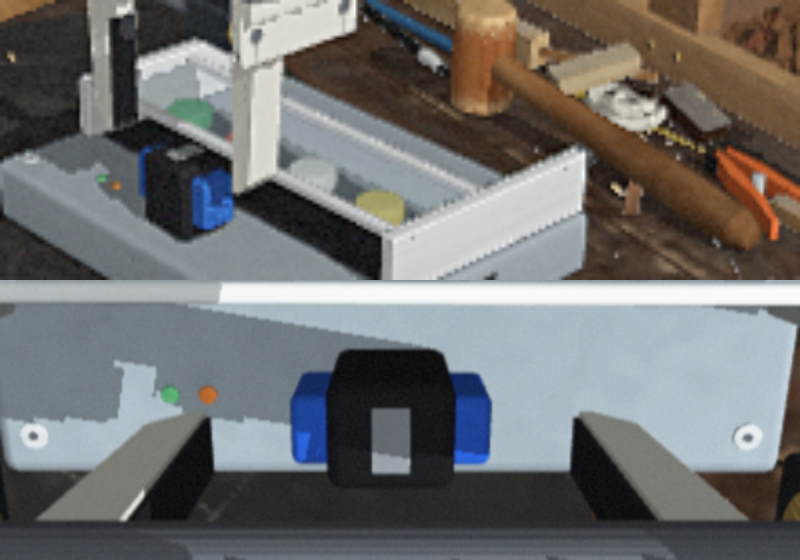

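Scene, side and wrist all suggest the tips are about 30 mm higher than stated. I go down gently and watch the force.

```bash
python3 -m handwheel '[[0,0,0.02,0,0],[0,0,0.04,0,0],[0,0,0.06,0,0],[0,0,0.07,0,0],[0,0,0.07,0,0]]'; python3 -m handwheel '[[0,0,0.01,0,0],[0,0,0.02,0,0]]';python3 -m handwheel '[[0,0,0.01,0,0],[0,0,0.02,0,0]]'
```

```text
t: 3.38
ee_pos: [0.4512, 0.1129, 0.061]
orientation: [[0.977, 0.212, -0.0], [0.212, -0.977, -0.0], [-0.0, -0.0, -1.0]]
force: [-0.3, 1.2, -0.2]
width: 0.0928
grasp_force: 0.0
t: 3.62
ee_pos: [0.4513, 0.113, 0.0591]
orientation: [[0.977, 0.212, 0.0], [0.212, -0.977, 0.0], [0.0, 0.0, -1.0]]
force: [1.0, -0.6, -0.6]
width: 0.093
grasp_force: 0.0
t: 3.88
ee_pos: [0.4513, 0.113, 0.0571]
orientation: [[0.977, 0.212, 0.0], [0.212, -0.977, -0.0], [0.0, 0.0, -1.0]]
force: [-0.9, 0.6, -0.4]
width: 0.0932
grasp_force: 0.0
```

```bash
for i in 1 2; do python3 -m handwheel '[[0,0,0.01,0,0],[0,0,0.02,0,0]]' | egrep 'ee_pos|force'; done; python3 -m handwheel '[[0,0,0.01,0,0],[0,0,0.02,0,0]]'| egrep 'ee_pos|force'
python3 - <<'E'
from h import *
im=eyes.grab_frame("side")[:,:,::-1];im2=eyes.grab_frame("scene")[:,:,::-1]
o=np.zeros((560,800,3),np.uint8);o[:280]=cv2.resize(im[160:237,190:410],(800,280));o[280:,:560]=cv2.resize(im2[210:280,240:380],(560,280))
cv2.imwrite("pics/w5.png",o)
E
```

```text
ee_pos: [0.4512, 0.1129, 0.0551]
force: [0.2, -0.4, 0.2]
grasp_force: 0.0
ee_pos: [0.4513, 0.113, 0.0531]
force: [0.8, -0.9, -0.6]
grasp_force: 0.0
ee_pos: [0.4512, 0.113, 0.0511]
force: [1.0, -0.3, -0.5]
grasp_force: 0.0
```

View pics/w5.png

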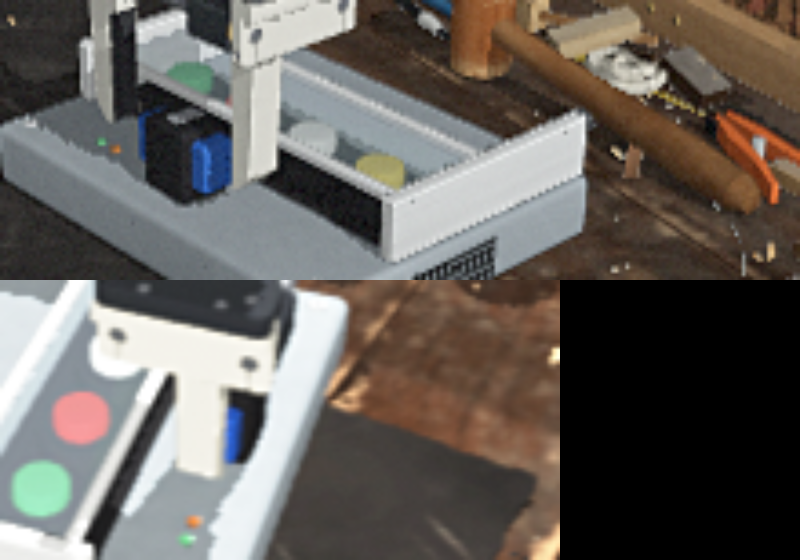

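The tips now stand beside the buttons but are still several mm above the deck: scene crop tip (200,475), side crop tip (255,185). No force is felt. I lower 8 mm more, then pinch.

```bash
for i in 1 2; do python3 -m handwheel '[[0,0,0.02,0,0],[0,0,0.04,0,0]]' | egrep 'ee_pos|force'; done; python3 -m handwheel '[[0,0,0,0,0.45],[0,0,0,0,0.6],[0,0,0,0,0.7],[0,0,0,0,0.7],[0,0,0,0,0.7]]'
python3 - <<'E'
from h import *
im2=eyes.grab_frame("wrist")[:,:,::-1];cv2.imwrite("pics/w6.png",im2)
for r in("green","red","yellow"):print(blobs(im2,r,(100,0,450,150))[:1])
g=im2[:,200:350].mean((1,2));d=np.diff(g);print([(int(k),int(d[k])) for k in np.where(abs(d[:260])>18)[0]])
E
```

```text
ee_pos: [0.4512, 0.1129, 0.047]
force: [-0.3, 0.7, 0.7]
grasp_force: 0.0
ee_pos: [0.4512, 0.113, 0.043]
force: [0.1, 0.1, 0.6]
grasp_force: 0.0
t: 5.85
ee_pos: [0.4513, 0.113, 0.0432]
orientation: [[0.977, 0.212, 0.0], [0.212, -0.977, 0.0], [0.0, -0.0, -1.0]]
force: [-0.1, 0.7, 0.3]
width: 0.0477
grasp_force: 3.9
[(2019, [121.1, 127.0], [47, 49])]
[(2209, [221.6, 127.4], [56, 48])]
[(1876, [428.9, 127.7], [45, 48])]
[(40, 21), (41, 26), (55, -38), (56, -18), (60, -18), (61, -35), (62, -18), (186, 20), (188, 18), (189, 25), (200, -27), (225, -21)]
```

```bash
python3 -m handwheel '[[0,0,0,0,0.7],[0,0,0,0,0.7],[0,0,0,0,0.7],[0,0,0,0,0.7],[0,0,0,0,0.7]]'| egrep 't:|ee_pos|force|width'
python3 - <<'E'
from h import *
im2=eyes.grab_frame("wrist")[:,:,::-1];cv2.imwrite("pics/w7.png",im2)
for r in("green","red","yellow"):print(blobs(im2,r,(100,0,450,150))[:1])
for f in("pics/w6.png","pics/w7.png"):
    g=cv2.imread(f)[:,150:400].mean((1,2));d=np.diff(g);print([(int(k),int(d[k])) for k in np.where(abs(d[:260])>18)[0]])
E
```

```text
t: 6.52
ee_pos: [0.4512, 0.1132, 0.0432]
force: [-0.6, 3.5, 3.4]
width: 0.037
grasp_force: 30.0
[(2054, [121.5, 126.9], [48, 49])]
[(2274, [222.5, 127.3], [57, 49])]
[(1736, [430.6, 127.0], [44, 48])]
[(40, 20), (41, 27), (55, -38), (56, -19), (60, -18), (61, -35), (62, -18), (186, 22), (189, 23), (200, -24)]
[(29, 31), (30, 24), (43, -29), (44, -48), (45, -36), (47, 24), (60, -36), (61, -67), (62, -31), (192, 74), (193, 41)]
```

Width is 37 mm, so both buttons are fully in, and the edge bands in the wrist image have moved to the rear. I open the jaws, lift, and check that the shutter is open.

```bash
python3 -m handwheel '[[0,0,0,0,0.5],[0,0,0,0,0.2],[0,0,0,0,0.1],[0,0,0,0,0],[0,0,0,0,0]]'| egrep 't:|ee_pos|force|width'; python3 -m handwheel '[[0,0,-0.3,0,0],[0,0,-0.7,0,0],[0,0,-0.7,0,0.5],[0,0,-0.7,0,1],[0,0,-0.7,0,1]]'| egrep 't:|ee_pos|force|width'
python3 - <<'E'
from h import *
im=eyes.grab_frame("wrist")[:,:,::-1];im2=eyes.grab_frame("scene")[:,:,::-1]
o=np.zeros((560,800,3),np.uint8);o[:320,:426]=cv2.resize(im,(426,320));o[:300,430:]=cv2.resize(im2[180:320,170:342],(370,300))
cv2.imwrite("pics/w8.png",o)
E
```

```text
t: 7.2
ee_pos: [0.4512, 0.1128, 0.043]
force: [0.0, -1.1, -0.5]
width: 0.082
grasp_force: 0.0
t: 7.82
ee_pos: [0.4502, 0.1129, 0.112]
force: [0.3, -0.0, 0.0]
width: 0.0677
grasp_force: 0.0
```

View pics/w8.png

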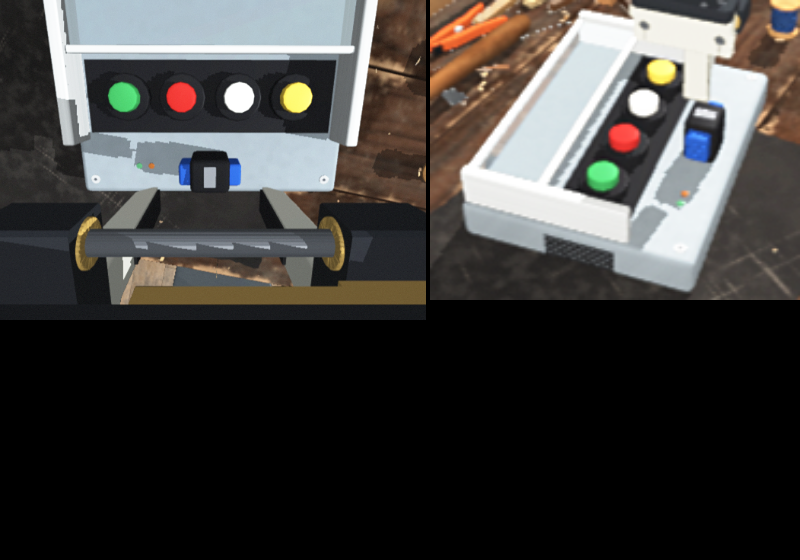

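The shutter is fully open, all four keys are bare, and both blue buttons are back out. I move above the white key with closed fingers and re-measure.

```bash
python3 -m handwheel '[[0.3,0.1,0,0,1],[0.64,0.25,0,0,1],[0.64,0.25,0,0,1],[0.64,0.25,0,0,1],[0.64,0.25,0,0,1]]'| egrep 't:|ee_pos|force|width'
python3 - <<'E'
from h import *
s=manip.get_obs();im=eyes.grab_frame("wrist")[:,:,::-1];cv2.imwrite("pics/w9.png",im);c=cam("wrist",s);R=np.array(s["orientation"])
for n in("green","red","white","yellow"):
    for b in blobs(im,n,(0,100,560,300),300)[:3]:
        if max(b[2])<90: p=onz(c,b[1],.062);print(n,b,p.round(4),(R.T@(p-s["ee_pos"])*1000).round(1))
E
```

```text
t: 8.55
ee_pos: [0.5178, 0.1024, 0.1128]
force: [-0.2, -0.3, 0.5]
width: 0.0098
grasp_force: 0.0
green (1206, [136.1, 219.6], [41, 38]) [0.5006 0.1981 0.062 ] [  3.6 -97.1  50.8]
red (1127, [206.3, 219.8], [39, 38]) [0.5108 0.1501 0.062 ] [  3.4 -48.1  50.8]
white (1806, [76.2, 251.1], [44, 72]) [0.4682 0.2373 0.062 ] [ -19.8 -142.4   50.9]
yellow (1098, [346.8, 220.2], [38, 37]) [0.5313 0.0541 0.062 ] [ 3.1 50.1 50.8]
```

```bash
python3 -m handwheel '[[0.03,0.01,0.1,0,1],[0.03,0.01,0.25,0,1],[0.03,0.01,0.4,0,1],[0.03,0.01,0.5,0,1],[0.03,0.01,0.5,0,1]]'| egrep 't:|ee_pos|force|width'; for i in 1; do python3 -m handwheel '[[0,0,0.02,0,1],[0,0,0.04,0,1],[0,0,0.04,0,1]]'| egrep 'ee_pos|force'; done
```

```text
t: 9.22
ee_pos: [0.5213, 0.1017, 0.0619]
force: [0.8, 0.0, 0.5]
width: 0.0006
grasp_force: 0.0
ee_pos: [0.5223, 0.1017, 0.0593]
force: [-0.1, 0.2, 0.2]
grasp_force: 0.0
```

```bash
python3 -m handwheel '[[0,0,0.02,0,1],[0,0,0.03,0,1]]'| egrep 'ee_pos|^force'; python3 -m handwheel '[[0,0,0.02,0,1],[0,0,0.02,0,1]]'| egrep 'ee_pos|^force'; python3 -m handwheel '[[0,0,0.02,0,1],[0,0,0.02,0,1]]'| egrep 'ee_pos|^force'; python3 -m handwheel '[[0,0,0.02,0,1],[0,0,0.02,0,1]]'| egrep 'ee_pos|^force'
```

```text
ee_pos: [0.5222, 0.1018, 0.0561]
force: [-1.2, -0.8, -0.7]
ee_pos: [0.5221, 0.1018, 0.0539]
force: [0.3, -0.6, -0.3]
ee_pos: [0.5221, 0.1018, 0.052]
force: [0.7, -0.3, 0.2]
ee_pos: [0.5221, 0.1017, 0.05]
force: [0.1, -0.2, 0.4]
```

```bash
for i in 1 2 3 4; do echo; done; python3 -m handwheel '[[0,0,0.02,0,1],[0,0,0.02,0,1]]'| egrep 'ee_pos|^force'; python3 -m handwheel '[[0,0,0.02,0,1],[0,0,0.02,0,1]]'| egrep 'ee_pos|^force'; python3 -m handwheel '[[0,0,0.02,0,1],[0,0,0.02,0,1]]'| egrep 'ee_pos|^force'
python3 - <<'E'
from h import *
s=manip.get_obs();c=cam("side",s);i,Rc,pc=c;R=np.array(s["orientation"])
for dz in(.019,0,-.015):
    v=Rc.T@(np.array(s["ee_pos"])+R@[0,0,dz]-pc);print(dz,i["cx"]-i["fx"]*v[0]/v[2],i["cy"]+i["fy"]*v[1]/v[2])
im=eyes.grab_frame("side")[:,:,::-1];cv2.imwrite("pics/side10.png",im)
for n in("scene","side"):
    im=eyes.grab_frame(n)[:,:,::-1];cv2.imwrite(f"pics/{n}11.png",im)
E
```

```text
ee_pos: [0.5224, 0.1018, 0.0482]
force: [0.4, 0.7, 0.3]
ee_pos: [0.5224, 0.1017, 0.0462]
force: [0.2, 0.4, 3.0]
ee_pos: [0.5224, 0.1018, 0.0442]
force: [0.4, 0.9, 3.7]
0.019 275.5207853946217 213.31013003562595
0 275.64389791065736 204.55927003701146
-0.015 275.74262489931124 197.5417377534095
```

Contact was at TCP z of about 0.048, so the tips are about 14 mm behind the reported TCP. I press on to the stop.

```bash
python3 -m handwheel '[[0,0,0.015,0,1],[0,0,0.015,0,1]]'| egrep 'ee_pos|^force'; python3 -m handwheel '[[0,0,0.015,0,1],[0,0,0.015,0,1]]'| egrep 'ee_pos|^force'
```

```text
ee_pos: [0.5224, 0.1018, 0.0428]
force: [-0.3, 0.4, 5.5]
ee_pos: [0.5225, 0.1018, 0.0426]
force: [-4.0, -0.0, 14.8]
```

White bottomed at 0.0426. Next I go up, across to yellow (tool y +49 mm), and press to the same height.

```bash
python3 -m handwheel '[[0,0,-0.15,0,1],[0,0,-0.3,0,1],[0,0,-0.3,0,1],[-0.01,0.3,-0.3,0,1],[-0.01,0.49,-0.3,0,1]]'| egrep 't:|ee_pos|^force'; python3 -m handwheel '[[0,0,0,0,1],[0,0,0.08,0,1],[0,0,0.16,0,1],[0,0,0.2,0,1],[0,0,0.2,0,1]]'| egrep 't:|ee_pos|^force'
python3 -m handwheel '[[0,0,0.02,0,1],[0,0,0.04,0,1],[0,0,0.06,0,1],[0,0,0.08,0,1],[0,0,0.08,0,1]]'| egrep 't:|ee_pos|^force'
```

```text
t: 12.62
ee_pos: [0.5314, 0.0528, 0.0707]
force: [0.4, 0.2, -0.3]
t: 13.25
ee_pos: [0.5312, 0.0541, 0.0505]
force: [-0.7, 0.3, 1.3]
t: 13.88
ee_pos: [0.5319, 0.0538, 0.0433]
force: [0.2, 2.4, 4.3]
```

```bash
python3 -m handwheel '[[0,0,0.015,0,1],[0,0,0.015,0,1]]'| egrep 'ee_pos|^force'; python3 -m handwheel '[[0,0,0.01,0,1],[0,0,0.01,0,1]]'| egrep 'ee_pos|^force'
```

```text
ee_pos: [0.532, 0.0537, 0.0427]
force: [-2.2, 1.5, 9.6]
ee_pos: [0.532, 0.0537, 0.0425]
force: [-4.5, 1.5, 17.8]
```

Yellow bottomed too. Now up and across to green (tool y −148 mm).

```bash
python3 -m handwheel '[[0,0,-0.2,0,1],[0,0,-0.4,0,1],[0,0,-0.4,0,1],[0,-0.4,-0.4,0,1],[0,-0.8,-0.4,0,1]]'| egrep 't:|ee_pos|^force'; python3 -m handwheel '[[0,-0.4,0,0,1],[0,-0.68,0,0,1],[0,-0.68,0,0,1],[0,-0.68,0,0,1]]'| egrep 't:|ee_pos|^force'
python3 - <<'E'
from h import *
s=manip.get_obs();im=eyes.grab_frame("wrist")[:,:,::-1];c=cam("wrist",s);R=np.array(s["orientation"]);print(s["ee_pos"])
for n in("green","red","yellow"):
    for b in blobs(im,n,(0,60,560,320),200)[:2]:
        p=onz(c,b[1],.062);print(n,b,p.round(4),(R.T@(p-s["ee_pos"])*1000).round(1))
E
```

```text
t: 15.0
ee_pos: [0.5139, 0.1321, 0.0793]
force: [-0.2, -0.1, 0.2]
t: 15.5
ee_pos: [0.5, 0.1976, 0.0798]
force: [0.3, 0.3, 0.5]
[0.49999946 0.19759668 0.07984179]
green (1114, [271.4, 233.9], [42, 44]) [0.503  0.2005 0.062 ] [ 3.6 -2.2 17.8]
red (1469, [352.1, 238.1], [44, 43]) [0.5107 0.152  0.062 ] [ 0.8 46.8 17.9]
yellow (1621, [513.5, 238.5], [50, 44]) [0.5312 0.056  0.062 ] [  0.5 145.   17.9]
```

Aligned with green. Pressing.

```bash
python3 -m handwheel '[[0,0,0.1,0,1],[0,0,0.2,0,1],[0,0,0.3,0,1],[0,0,0.3,0,1]]'| egrep 't:|ee_pos|^force'
python3 -m handwheel '[[0,0,0.02,0,1],[0,0,0.04,0,1],[0,0,0.06,0,1],[0,0,0.075,0,1],[0,0,0.075,0,1]]'| egrep 't:|ee_pos|^force'
python3 -m handwheel '[[0,0,0.01,0,1],[0,0,0.01,0,1]]'| egrep 'ee_pos|^force'
```

```text
t: 16.05
ee_pos: [0.4996, 0.1979, 0.0495]
force: [0.2, -0.7, 0.9]
t: 16.68
ee_pos: [0.5004, 0.1983, 0.0433]
force: [-0.4, -0.4, 3.9]
ee_pos: [0.5005, 0.1983, 0.0427]
force: [-1.6, -1.0, 7.4]
```

```bash
python3 -m handwheel '[[0,0,0.015,0,1],[0,0,0.015,0,1]]'| egrep 'ee_pos|^force'; python3 -m handwheel '[[0,0,-0.2,0,1],[0,0,-0.5,0,1],[0,0,-1,0,1],[0,0,-1,0,1],[0,0,-1,0,1]]'| egrep 't:|ee_pos|^force'; python3 -m handwheel '[[0,0,0,0,1],[0,0,0,0,1],[0,0,0,0,1]]'| egrep 't:|ee_pos|^force'
python3 - <<'E'
from h import *
a=cv2.imread("pics/side0.png");b=eyes.grab_frame("side")[:,:,::-1]
for n,r in(("cup",(380,245,425,295)),("spool",(322,262,360,310)),("tin",(270,290,330,342))):
    x0,y0,x1,y1=r;print(n,"diff",cv2.absdiff(a[y0:y1,x0:x1],b[y0:y1,x0:x1]).mean())
s=eyes.grab_frame("scene")[:,:,::-1]
for c,r in dict(green=(230,240,270,280),red=(245,230,275,258),yellow=(262,200,295,225),blue=(285,222,312,262)).items():print(c,blobs(s,c,r)[:2])
E
```

```text
ee_pos: [0.5005, 0.1983, 0.0425]
force: [-5.2, -1.9, 17.2]
t: 17.8
ee_pos: [0.4998, 0.1983, 0.14]
force: [0.1, 0.0, -0.4]
t: 18.18
ee_pos: [0.4999, 0.1982, 0.1399]
force: [-0.1, 0.3, -0.1]
cup diff 2.782074074074074
spool diff 3.45796783625731
tin diff 3.252991452991453
green [(194, [249.8, 261.7], [16, 15])]
red [(175, [259.9, 243.7], [15, 14])]
yellow [(130, [277.0, 213.0], [13, 11])]
blue [(156, [294.1, 247.2], [13, 16])]
```

The keys and buttons are back where they started, the bystanders haven't moved, and the arm is clear. Handing in.

```bash
python3 -c "
from cell import manip
print(manip.close_job())"
```

```text
the job is handed in; nothing more can be done
None
```

I pinched the latch and the shutter sprang fully open, then pressed white, yellow and green in that order, each down to its stop; the red key was not touched, the cup, spool and tin had not moved, and I handed the job in at about 18 s (no verdict was returned).

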